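# Pin the mould cover to its hidden lower half

### The arm

A 7-joint arm with a two-finger parallel gripper is mounted at the origin on the work surface. World frame = base frame: x ahead of the robot, y to its left, z up, the work surface at z = 0. Lengths are in mm, angles in rad, forces in N, time in s.
With the tool pointing down it reaches from about 400 to 850 mm from the base axis. Payload 4.5 kg.
Tool frame: the origin (TCP) lies at the centre of the arm's flange, where the gripper is bolted on; the fingertips stand 166 mm ahead of it and the grasp point (between the pads) lies 147 mm ahead of it; z points along the fingers, x is the direction in which the jaws open and shut, and the axes are right-handed (so a half turn about z gives the same grasp; the last joint's range is limited). The gripper opens to 88 mm and grips with 3 to 60 N. Pads are 18 mm wide; open, the fingers measure 123 mm over their backs; the gripper's body (75 mm by 187 mm) begins 45 mm behind the grasp point.
Start: joints at [1.226, 0.689, -0.195, 1.565, 0.157, 0.902, -0.215], TCP at [231.152, -580.695, 404.743] pointing down, gripper open.
Joint ranges: [-3.01, 3.01], [-0.46, 2.08], [-1.47, 1.51], [0.13, 2.56], [-1, 4.14], [0.04, 2.09], [-2.66, 2.66]. Speed limits (rad/s): [2.57, 2.57, 3.14, 3.14, 3.14, 3.14, 3.14].

### API

Orientations are given as a unit quaternion [w, x, y, z].
In Python, from bench import env gives the robot as it stands.
- The arm moves only by the tool apply_moves, never from a script. Its arguments are lists of equal length, an entry for each row: "dp": the shift along the tool's x, y, z each as a share of 0.25 m, from -1 to 1, a list of three; "yaw": the turn about the tool's z as a share of pi rad, from -1 to 1; "jaw": the finger opening in mm, from 0 to 88.1. A call has 1 to 20 rows; each row is the pose to reach, as a shift and turn from the pose commanded when the call began, along the tool's axes at that moment, turning the shorter way round; what a row does not reach only later rows make up. A row lasts 1/12 s, in which the tool goes at most 41.7 mm and 7.16 degrees, less where a joint would pass 70% of its speed; a pose out of reach is approached as far as the arm can. A call with a number of a shift or a turn outside -1 to 1 is refused whole. A call with a gripper value outside its range is refused whole. The fingers move at their own pace and stop on an object; the grip force is fixed at half the most. Time passes only in rows, so rows that repeat a pose let the fingers close. It gives the time, the measured TCP pose, the force and the opening at its end, in the units of the state.
- env.sense(): the state, without advancing time (a new reading comes with each control period).
- env.snapshot(name): name is "side" or "top"; returns a dict with "pixels" (480x640x3 uint8, red, green, blue), "range_z" (480x640 float32, mm along the optical axis (not along the pixel's ray), 0 where there is no reading), "K" (3x3 intrinsics, pixels), "world_to_cam" (4x4, takes a point from world to camera coordinates). Camera axes: x right, y up, looking along -z (the intrinsics and any distortion apply to the point x, -y, -z); pixel columns grow to the right and rows downward; lengths in mm; the calibration is good to about 2 mm. A picture is of the moment at which its call begins.
- env.finish_job(): hands the job in, once; it reports no verdict.
Trained networks look in the newest picture that a camera, given by its name, has taken for a name from the list of things; names that differ only in an ending like _2 or _b are one class to them, and where a whole thing is asked for, a point or a joint stands for the part that bears it (a point fixed in the world has none). Each returns a list of dicts, best first, with "p" (0 to 1); they miss things now and then, are a little off and sometimes report something else, mostly with a low value. They report only what shows in the picture. A call takes as long as a camera call. They do not tell look-alikes from the thing itself.
- env.search_frame(camera, name): "pixel" ([column, row] in pixels, amid what is visible of it).
- env.cut_out(camera, name): "region" (480x640 bool, what is visible of it) and "pixel" ([column, row] in pixels, amid what is visible of it).
- env.pinpoint(camera, name): "pixel" ([column, row] in pixels: a listed point, or the origin of a listed thing).
The state is a dict: "time": time; "joint_pos": joint angles; "joint_velocities": joint speeds; "joint_torque": joint torques, N m; "tcp_pos": TCP position; "orientation": TCP orientation; "force": force on the tool from outside, world axes, zero at the start; "wrist_torque": the same for the moment, N m; "width": finger opening in mm.
Only numpy, scipy, OpenCV 4.12 (cv2) and the standard library are available. Lean on these libraries where they do the work, as an engineer would, in place of code of your own. Each camera call takes 0.05 s, during which the arm holds its last target.

### The job

Slide the aluminium cover plate along its bed until its hole meets the hole of the mould half hidden underneath, and push the collared steel pin from the rod stand right through both, fully home with its collar flat on the cover, then let go. Nobody knows exactly where the lower hole is, so feel for it with the pin's tip. Never lift the cover out of the bed, and leave the other two rods in the stand and everything else on the bench where it is.

Things in the scene. Friction and masses are not known exactly. Their poses are not given: they have to be found in the camera images.
- bed: Fixed dark steel mould bed, 240 mm long along its x, 100 mm wide. Origin at the centre of its underside, on the bench, z up. Two guide rails along x, 54 mm high, 12 mm thick, inner faces 75.5 mm apart. Between them the bed and the fixed dark steel lower mould half form one flat face 46 mm above the bench, on which the cover slides.
- bed_mid (a point): Middle of the bed's flat face, 46 mm above the bench; axes as the bed. The lower mould half, hidden under the cover, has one upright through hole, 10 mm diameter, 1 mm chamfer, open down to the bench. It is on the bed's centre line (bed y = 0) at an unknown bed x from -12 to +12 mm, different each time. Around it the face is flat and solid.
- cover: Loose aluminium cover plate, about 0.45 kg, 160 mm long along its x, 74 mm wide, 14 mm thick, on the bed between the rails (0.75 mm play each side), so it slides only along the bed's x. Origin at the centre of its underside. It starts 20 to 32 mm off the bed's middle on the bed's +x side, so it must be slid to -x; a pin standing in its hole can drag it with a few newtons.
- cover_hole (a point): Centre of the mouth of the cover's only hole: upright, right through, 10 mm diameter with a 1 mm chamfer, in the middle of the plate. This point is on the top face, 60 mm above the bench.
- pin: Collared steel pin, about 80 g, upright in one of the stand's sockets. Origin at the centre of its tip, z up its axis, 93 mm long. Shank 8 mm diameter, 55 mm long, its lowest 6 mm tapering to 4 mm at the tip; collar 26 mm diameter, 55 to 59 mm above the tip; round grip knob 14 mm diameter, 59 to 93 mm above the tip. The only rod with a collar below a narrower knob.
- pin_tip (a point): The pin's tip (the body's origin): 6 mm above the bench in the stand, 5 mm above it when the pin is home.
- pin_collar (a point): Centre of the underside of the pin's collar, 55 mm above its tip; 60 mm above the bench when the pin is home.
- stand: Fixed dark wooden rod stand, 190 mm long along its x, 60 mm wide, 34 mm high, origin at the centre of its underside. Three upright sockets at x = -60, 0 and +60 mm, 9 mm diameter and 28 mm deep; a rod's tip in a socket is 6 mm above the bench. Which rod is in which socket varies.
- burnisher: Steel rod to be left alone in the stand: same 8 mm shank, 55 mm long, with a 22 mm ball on top and no collar. Origin at its tip.
- punch: Steel rod to be left alone in the stand: same 8 mm shank, 55 mm long, with a plain cylindrical head 18 mm in diameter and 22 mm tall, no collar. Origin at its tip.
- band: Bystander: brass cuff band, an upright ring 62 mm in diameter and 22 mm tall, between the bed and the stand.
- paint_tube: Bystander: white paint tube lying beyond the bed, 120 mm long, 32 mm thick.
- pliers: Bystander: small pliers lying flat beyond the bed, about 160 mm long.
- pot: Bystander: small steel cup, 60 mm in diameter, 50 mm tall, left of the bed.
- jar: Bystander: small amber glass jar, 48 mm in diameter, 55 mm tall, beyond the stand.
- tape: Bystander: roll of tape lying flat, 72 mm in diameter, 19 mm tall, left of the bed.
- brush: Bystander: brush lying on the bench, to the right of the stand.
Not all that is in view belongs to the job. Leave any yellow look-alike of the pin alone.

How it is judged:
By the outcome, as a careful person would: the job done as asked, in the order asked, and still so for the second after the job is handed in, with the robot touching nothing.
It also fails if it takes over 64 s, if anything falls off the work surface, if the arm or the gripper's body presses on something with over 40 N, if the wrist force passes 120 N, or if a joint passes its speed limit or range.

## Working session

There is one attempt and no reset: what is moved stays moved. The work goes in short steps, Python scripts to look and compute and a tool call to move; the robot and the scene stay as the last step left them, time stands still between calls to the robot, and variables do not carry over. Pictures are saved under pics/ and viewed, and the job is handed in when it is done.

Besides the shell and the picture viewer there is one more tool, called after "Emit:" by a JSON object that holds its "op" and its "data", one argument or row to a line. apply_moves: Moves the arm, as the interface text tells. Its arguments: {"type":"object","properties":{"dp":{"type":"array","items":{"type":"array","items":{"type":"number","minimum":-1,"maximum":1}}},"yaw":{"type":"array","items":{"type":"number","minimum":-1,"maximum":1}},"jaw":{"type":"array","items":{"type":"number"}}},"required":["dp","yaw","jaw"]}

```bash
ls; mkdir -p pics; cat > h.py <<'E'
import numpy as np, cv2
from bench import env
def save(name,s,crop=None,scale=1):
    im=s["pixels"][:,:,::-1]
    if crop: x0,y0,x1,y1=crop; im=im[y0:y1,x0:x1]
    if scale!=1: im=cv2.resize(im,None,fx=scale,fy=scale,interpolation=cv2.INTER_CUBIC)
    cv2.imwrite("pics/"+name+".png",im)
def ray(s,px):
    K=s["K"];M=s["world_to_cam"];R=M[:3,:3];t=M[:3,3]
    d=np.array([(px[0]-K[0,2])/K[0,0],-(px[1]-K[1,2])/K[1,1],-1.])
    return -R.T@t, R.T@d
def atz(s,px,z):
    o,d=ray(s,px); return o+d*(z-o[2])/d[2]
def atrange(s,px):
    o,d=ray(s,px); return o+d*s["range_z"][int(round(px[1])),int(round(px[0]))]
def proj(s,p):
    q=s["world_to_cam"]@np.append(p,1); K=s["K"]
    return np.array([K[0,2]+K[0,0]*q[0]/-q[2],K[1,2]-K[1,1]*q[1]/-q[2]])
E
python3 - <<'E'
from h import *
s0=env.sense();print({k:np.round(v,3) for k,v in s0.items()})
for c in ("top","side"):
    s=env.snapshot(c);save(c+"0",s);np.savez(c+"0.npz",**s)
    print(c,s["K"].round(1).tolist(),s["world_to_cam"].round(3).tolist())
    for n in ("pin","burnisher","punch","cover","bed","stand","band"):
        try: print(n,[(np.round(d["pixel"]).tolist(),round(d["p"],2)) for d in env.search_frame(c,n)])
        except Exception as e: print(n,e)
    for n in ("cover_hole","pin_collar","pin_tip","pin","bed_mid","cover","stand","bed"):
        print("PP",n,[(np.round(d["pixel"],1).tolist(),round(d["p"],2)) for d in env.pinpoint(c,n)])
E
```

```text
pics
{'time': np.float64(0.0), 'joint_pos': array([ 1.226,  0.69 , -0.194,  1.566,  0.157,  0.902, -0.215]), 'joint_velocities': array([-0.   , -0.   ,  0.001, -0.001,  0.001, -0.   , -0.002]), 'joint_torque': array([ 0.0000e+00, -5.2758e+01, -1.2670e+00, -1.5343e+01, -5.3000e-02,
        7.0000e-03,  0.0000e+00]), 'tcp_pos': array([ 230.965, -580.417,  403.889]), 'orientation': array([-0.   ,  0.828, -0.561, -0.001]), 'force': array([0.4  , 0.111, 0.024]), 'wrist_torque': array([ 0.012,  0.014, -0.027]), 'width': np.float64(88.486)}
top [[498.9, 0.0, 317.8], [0.0, 498.9, 237.2], [0.0, 0.0, 1.0]] [[-0.003, -1.0, -0.01, 8.547], [0.997, -0.004, 0.081, -549.264], [-0.081, -0.009, 0.997, -1215.103], [0.0, 0.0, 0.0, 1.0]]
pin [([424.0, 230.0], 0.63), ([378.0, 203.0], 0.57)]
burnisher [([414.0, 209.0], 0.42)]
punch []
cover [([255.0, 219.0], 0.59)]
bed [([274.0, 255.0], 0.72)]
stand [([422.0, 236.0], 0.76), ([424.0, 233.0], 0.5)]
band [([261.0, 221.0], 0.68)]
PP cover_hole [([257.7, 218.9], 0.95)]
PP pin_collar [([374.6, 208.0], 0.57), ([420.1, 233.3], 0.39)]
PP pin_tip []
PP pin [([372.6,
[... 403 characters left out ...]
 305.0], 0.64), ([360.0, 268.0], 0.61), ([238.0, 188.0], 0.61)]
burnisher [([368.0, 294.0], 0.62)]
punch [([313.0, 317.0], 0.48)]
cover [([323.0, 208.0], 0.95)]
bed [([304.0, 226.0], 0.89), ([340.0, 303.0], 0.29)]
stand [([338.0, 328.0], 0.67)]
band [([306.0, 279.0], 0.65)]
PP cover_hole [([322.7, 204.9], 0.71)]
PP pin_collar [([342.3, 308.8], 0.81), ([366.1, 270.5], 0.71)]
PP pin_tip [([346.8, 330.3], 0.83), ([362.6, 288.6], 0.48)]
PP pin [([358.9, 289.4], 0.69), ([340.9, 332.5], 0.65)]
PP bed_mid [([312.7, 215.3], 0.74), ([237.3, 192.8], 0.65)]
PP cover [([324.8, 211.7], 0.85)]
PP stand [([341.3, 329.8], 0.58), ([342.8, 308.1], 0.51)]
PP bed [([316.4, 228.2], 0.81), ([404.6, 422.9], 0.17)]
```

View pics/top0.png

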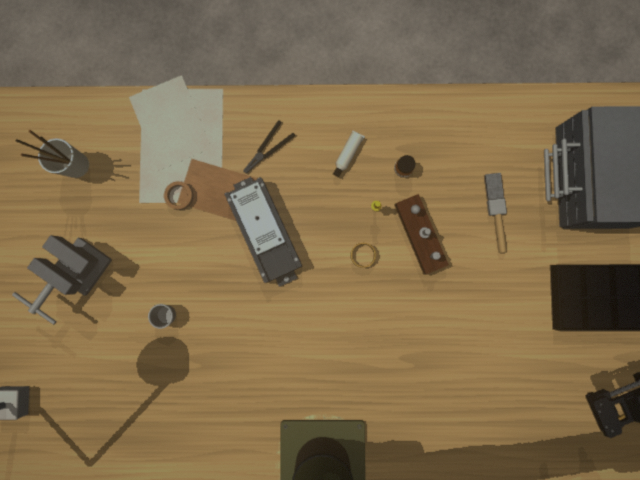

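View pics/side0.png

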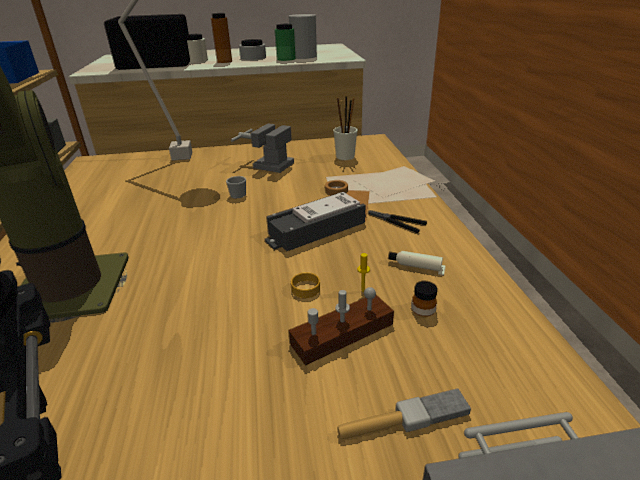

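```bash
python3 - <<'E'
import cv2
a=cv2.imread("pics/side0.png")[230:360,260:420];cv2.imwrite("pics/c1.png",cv2.resize(a,None,fx=4.5,fy=4.5,interpolation=2))
a=cv2.imread("pics/top0.png")[140:300,190:470];cv2.imwrite("pics/c2.png",cv2.resize(a,None,fx=2.8,fy=2.8,interpolation=2))
E
```

```text
(no output)
```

View pics/c1.png

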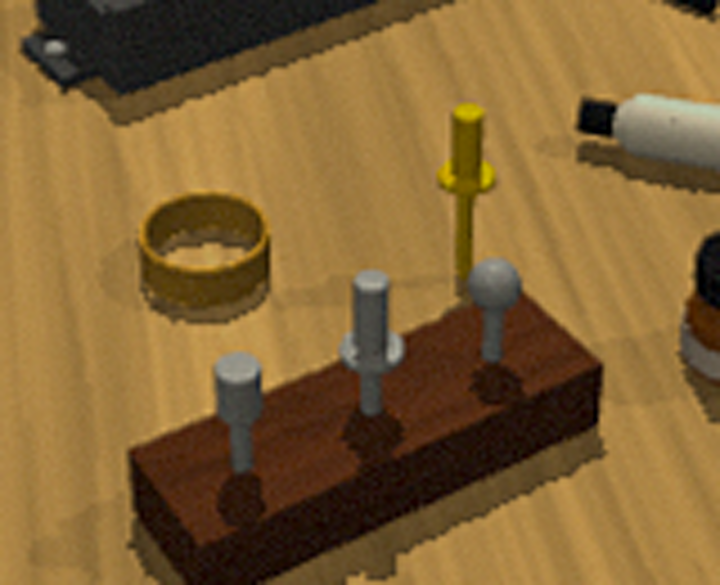

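View pics/c2.png

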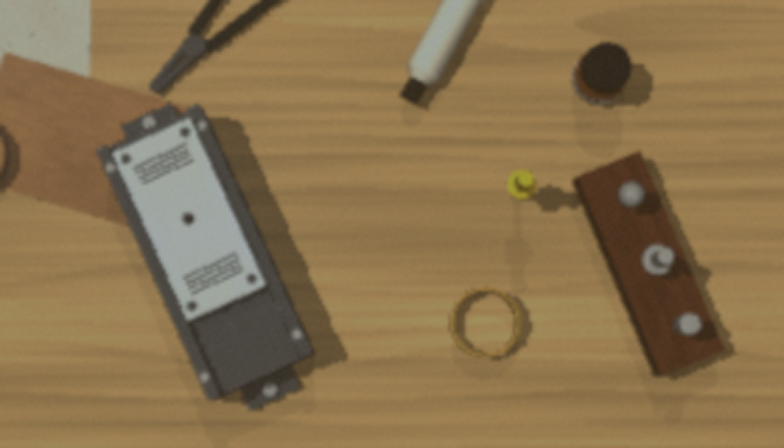

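The steel collared pin is in the stand's middle socket, at top px (424,232) and side px (342,305). In the side crop the neighbours are the punch (px 313,320) and the ball burnisher (px 370,293), neither with a collar. The yellow look-alike stands free at side px (363,265). Next I'll measure the poses.

```bash
python3 - <<'E'
from h import *
S={c:dict(np.load(c+"0.npz")) for c in("top","side")}
def cloud(s):
    v,u=np.mgrid[:480,:640];K=s["K"];M=s["world_to_cam"];r=s["range_z"].astype(float)
    P=np.stack([(u-K[0,2])/K[0,0]*r,-(v-K[1,2])/K[1,1]*r,-r],-1)
    return (P-M[:3,3])@M[:3,:3]
for c,s in S.items():
    P=cloud(s);ok=s["range_z"]>0
    print(c,"valid",ok.mean())
    # bench z near
    m=ok&(P[...,0]>400)&(P[...,0]<750)&(abs(P[...,1])<250)&(abs(P[...,2])<8)
    print(" bench z",np.median(P[m][:,2]),P[m][:,2].std())
    o=P[...,:]
    def rect(m,n):
        m=cv2.morphologyEx(m.astype(np.uint8),cv2.MORPH_OPEN,np.ones((2,2)))>0
        q=P[m]; r=cv2.minAreaRect(q[:,:2].astype(np.float32)); print(" ",n,len(q),np.round(r[0],1),np.round(r[1],1),round(r[2],2),"z",np.median(q[:,2]).round(1)); return q
    px=(atz(s,env_px:= {"top":(257.7,218.9),"side":(322.7,204.9)}[c],60))
    print(" cover_hole",px.round(1))
    near=ok&(np.hypot(P[...,0]-px[0],P[...,1]-px[1])<170)
    rect(near&(P[...,2]>40)&(P[...,2]<75),"bed all")
    rect(near&(P[...,2]>57.5)&(P[...,2]<64),"cover")
    ps={"top":(424,232),"side":(342,325)}[c]
    st=atz(s,ps,90 if c=="top" else 34);print(" stand approx",st.round(1))
    near=ok&(np.hypot(P[...,0]-st[0],P[...,1]-st[1])<115)
    rect(near&(P[...,2]>28)&(P[...,2]<38),"stand")
    near=ok&(np.hypot(P[...,0]-st[0],P[...,1]-st[1])<85)
    q=P[near&(P[...,2]>52)]
    k=cv2.connectedComponents((near&(P[...,2]>52)).astype(np.uint8))
    for i in range(1,k[0]):
        q=P[k[1]==i]
        if len(q)>8: print("  rod",len(q),q.mean(0).round(1),"zmax",q[:,2].max().round(1),"top part",q[q[:,2]>q[:,2].max()-6][:,:2].mean(0).round(1), "ext",np.ptp(q[:,:2],axis=0).round(1))
# stereo of hole and pin collar/tip
def tri(a,b):
    A=[];B=[]
    for s,p in((S["top"],a),(S["side"],b)):
        o,d=ray(s,p);d/=np.linalg.norm(d);m=np.eye(3)-np.outer(d,d);A.append(m);B.append(m@o)
    x=np.linalg.solve(sum(A),sum(B));return x.round(1),[ (proj(S[c],x)-p).round(1).tolist() for c,p in(("top",a),("side",b))]
print("hole",tri((257.7,218.9),(322.7,204.9)))
E
```

```text
top valid 0.996171875
 bench z -0.011169504752251492 2.559025508045735
 cover_hole [591.1 151.1  60. ]
  bed all 4005 [541.8 127.8] [296.5 130.1] 31.44 z 56.2
  cover 1380 [540.3 116.4] [288.2  95.7] 34.77 z 59.8
 stand approx [ 555.  -242.8   90. ]
  stand 1573 [ 511.6 -145. ] [194.6 306.2] 21.62 z 34.0
  rod 67 [ 610.9 -224.9   77.2] zmax 83.3 top part [ 611.2 -224.4] ext [20.6 19.6]
  rod 90 [ 554.9 -245.4   77.3] zmax 101.8 top part [ 555.5 -247.7] ext [22.1 24.2]
  rod 59 [ 499.9 -269.2   80.6] zmax 87.8 top part [ 500.1 -270.7] ext [16.5 17.8]
side valid 0.9959440104166667
 bench z 1.8086167458527305 1.2336952722847314
 cover_hole [586.4 159.3  60. ]
  bed all 2243 [ 464.7 -256.6] [1119.7  246.7] 75.24 z 55.3
  cover 884 [625.9 166.9] [232.9  82.6] 27.85 z 61.9
 stand approx [ 554.6 -258.8   34. ]
  stand 2433 [ 471.2 -486.1] [665.4 179.9] 69.89 z 35.2
  rod 132 [ 611.2 -228.9   73.5] zmax 84.0 top part [ 611.5 -226.8] ext [21.4 18.1]
  rod 227 [ 555.5 -250.7   78.9] zmax 102.1 top part [ 555.8 -248.5] ext [25.6 23.3]
  rod 163 [ 500.6 -272.7   76.2] zmax 85.9 top part [ 500.8 -270.3] ext [17.3 18.2]
hole (array([587.9, 150.7,  64.6]), [[-0.1, 1.1], [1.0, -0.2]])
```

```bash
python3 - <<'E'
from h import *
S={c:dict(np.load(c+"0.npz")) for c in("top","side")}
def cloud(s):
    v,u=np.mgrid[:480,:640];K=s["K"];M=s["world_to_cam"];r=s["range_z"].astype(float)
    P=np.stack([(u-K[0,2])/K[0,0]*r,-(v-K[1,2])/K[1,1]*r,-r],-1)
    return (P-M[:3,3])@M[:3,:3]
for c,s in S.items():
    P=cloud(s); dz=1.8 if c=="side" else 0
    hp={"top":(258,219),"side":(323,205)}[c]
    def rect(m,n,seed):
        m=cv2.morphologyEx(m.astype(np.uint8),cv2.MORPH_OPEN,np.ones((3,3)))
        k,l,st,_=cv2.connectedComponentsWithStats(m)
        i=1+np.argmax(st[1:,4]); m=l==i
        q=P[m]; r=cv2.minAreaRect(q[:,:2].astype(np.float32)); print(c,n,len(q),np.round(r[0],1),np.round(r[1],1),round(r[2],2),"z",np.median(q[:,2]).round(1)); return m
    px=atz(s,hp,60+dz); d=np.hypot(P[...,0]-px[0],P[...,1]-px[1])
    rect((d<190)&(P[...,2]>38+dz)&(P[...,2]<75),"bed all",hp)
    z=P[...,2]-dz; im=s["pixels"].astype(int)
    rect((d<120)&(abs(z-60)<6)&(im.mean(2)>110)&(np.ptp(im,axis=2)<45),"cover",hp)
    rect((np.hypot(P[...,0]-555,P[...,1]+248)<115)&(abs(z-34)<5),"stand",hp)
    # hole darkness
    g=s["pixels"].mean(2)[hp[1]-5:hp[1]+6,hp[0]-6:hp[0]+7]; w=np.clip(130-g,0,None); v,u=np.mgrid[hp[1]-5:hp[1]+6,hp[0]-6:hp[0]+7]
    print(g.round().astype(int)[::1].tolist() if 0 else "", "hole px",(w*u).sum()/w.sum(),(w*v).sum()/w.sum(), atz(s,((w*u).sum()/w.sum(),(w*v).sum()/w.sum()),60+dz).round(1))
    mm={"top":[("r",s["pixels"])]}
    save(c+"hole",s,(hp[0]-40,hp[1]-30,hp[0]+40,hp[1]+30),8)
E
```

```text
top bed all 4017 [567.  141.8] [241.4  99.8] 24.53 z 56.2
top cover 1889 [594.1 153.2] [160.2  74.6] 24.6 z 59.8
top stand 1544 [ 556.  -247.8] [189.8  61.1] 21.79 z 34.0
 hole px 256.8289693593315 217.62172701949862 [594.3 153.3  60. ]
side bed all 2235 [565.8 142.5] [240.1 106.5] 24.53 z 56.0
side cover 719 [594.6 155.1] [163.   79.9] 25.16 z 62.2
side stand 2298 [ 557.2 -246.6] [191.6  62.9] 21.9 z 35.4
 hole px 325.92372881355936 204.92161016949154 [594.  154.1  61.8]
```

View pics/tophole.png

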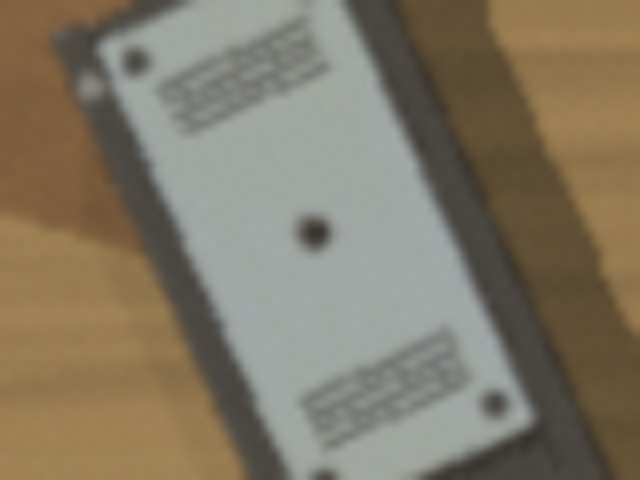

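View pics/sidehole.png

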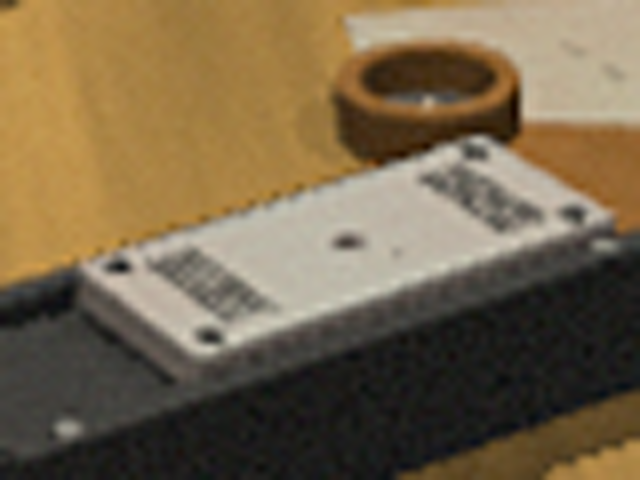

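```bash
cat >> h.py <<'E'
from scipy.spatial.transform import Rotation as Ro
def plan(t,yawdeg=None):
    s=env.sense();q=s["orientation"];R=Ro.from_quat([q[1],q[2],q[3],q[0]])
    d=R.inv().apply(np.array(t)-s["tcp_pos"])
    X=R.as_matrix()[:,0];a=np.degrees(np.arctan2(X[1],X[0]))
    print("t",round(float(s["time"]),2),"tcp",s["tcp_pos"].round(2),"jawdir",round(a,2),"tilt z",R.as_matrix()[:,2].round(4),"F",s["force"].round(2),"w",round(float(s["width"]),1))
    print("dp mm",d.round(2),"dp",(d/250).round(4),"rows",np.linalg.norm(d)/41.7)
    if yawdeg is not None:
        y=-((yawdeg-a+90)%180-90);print("yaw deg",round(y,2),"share",round(y/180,4))
E
python3 - <<'E'
from h import *
plan([555.7,-247.8,300],-68.1)
E
```

```text
t 1.6 tcp [ 231.13 -580.7   404.75] jawdir -68.3 tilt z [ 0.e+00 -1.e-04 -1.e+00] F [-0.92  0.35  1.07] w 88.5
dp mm [-189.29 -424.66  104.74] dp [-0.7572 -1.6986  0.4189] rows 11.429038955460673
yaw deg -0.2 share -0.0011
```

Emit:
{"op": "apply_moves", "data": {
  "dp": [
    [-0.06,-0.14,0],
    [-0.13,-0.29,0],
    [-0.2,-0.44,0],
    [-0.26,-0.59,0],
    [-0.33,-0.74,0],
    [-0.4,-0.9,0],
    [-0.4,-0.9,0]
  ],
  "yaw": [0,0,0,0,0,0,0],
  "jaw": [50,50,50,50,50,50,50]
}}

```text
time: 2.18
tcp_pos: [410.6, -396.7, 405.2]
orientation: [-0.004, 0.832, -0.555, 0.001]
force: [1.0, -0.3, 0.2]
width: 50.3
```

```bash
python3 -c "
from h import *
plan([555.7,-247.8,300],-68.1)"
```

```text
t 2.18 tcp [ 410.63 -396.73  405.16] jawdir -67.48 tilt z [ 0.0063  0.005  -1.    ] F [ 0.96 -0.33  0.21] w 50.3
dp mm [ -81.78 -190.23  106.82] dp [-0.3271 -0.7609  0.4273] rows 5.58735764195686
yaw deg 0.62 share 0.0034
```

Emit:
{"op": "apply_moves", "data": {
  "dp": [
    [-0.06,-0.14,0.03],
    [-0.13,-0.29,0.1],
    [-0.2,-0.44,0.2],
    [-0.26,-0.59,0.3],
    [-0.33,-0.74,0.38],
    [-0.357,-0.799,0.42],
    [-0.357,-0.799,0.42],
    [-0.357,-0.799,0.42],
    [-0.357,-0.799,0.42],
    [-0.357,-0.799,0.42]
  ],
  "yaw": [0,0,0,0,0,0,0,0,0,0],
  "jaw": [50,50,50,50,50,50,50,50,50,50]
}}

```text
time: 3.02
tcp_pos: [554.9, -249.8, 300.4]
orientation: [0.001, 0.827, -0.562, 0.001]
force: [-1.1, -0.7, -0.4]
width: 50.2
```

```bash
python3 - <<'E'
from h import *
plan([555.7,-247.8,234],-68.1)
s=env.snapshot("side"); save("side1",s,(240,180,440,330),4)
E
```

```text
t 3.02 tcp [ 554.88 -249.8   300.38] jawdir -68.45 tilt z [ 0.     -0.0019 -1.    ] F [-1.1  -0.75 -0.37] w 50.2
dp mm [-1.68 -1.54 66.38] dp [-0.0067 -0.0062  0.2655] rows 1.5927197977240428
yaw deg -0.35 share -0.002
```

View pics/side1.png

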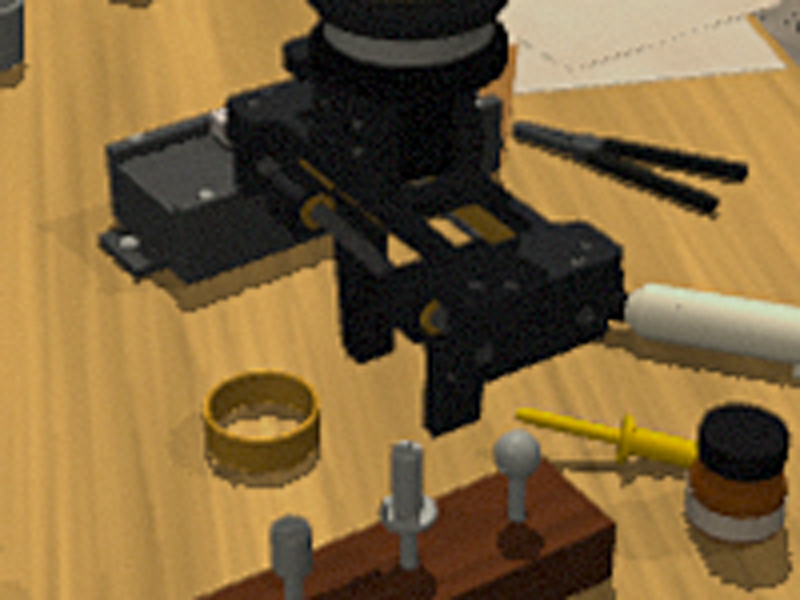

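The yellow look-alike, which stood on its 4 mm tip, has now toppled (px 370–415, 283–293). I'll check whether the gripper could have reached it.

```bash
python3 - <<'E'
from h import *
plan([555.7,-247.8,234],-68.1)
s=dict(np.load("side0.npz"))
for px in((363,256),(363,262),(363,270),(363,280),(363,292)): print(px,atrange(s,px).round(1))
t=env.snapshot("top"); save("top1",t,(320,130,520,280),4)
E
```

```text
t 3.07 tcp [ 554.86 -249.87  300.53] jawdir -68.47 tilt z [ 4.0e-04 -1.8e-03 -1.0e+00] F [-0.14  0.78 -0.08] w 49.9
dp mm [-1.74 -1.56 66.53] dp [-0.007  -0.0062  0.2661] rows 1.5963211818725294
yaw deg -0.37 share -0.0021
(363, 256) [ 620.4 -138.8   94.8]
(363, 262) [ 621.3 -137.1   79.1]
(363, 270) [ 620.9 -140.4   61.9]
(363, 280) [ 622.7 -136.3   33.4]
(363, 292) [ 624.5 -132.5   -1.2]
```

View pics/top1.png

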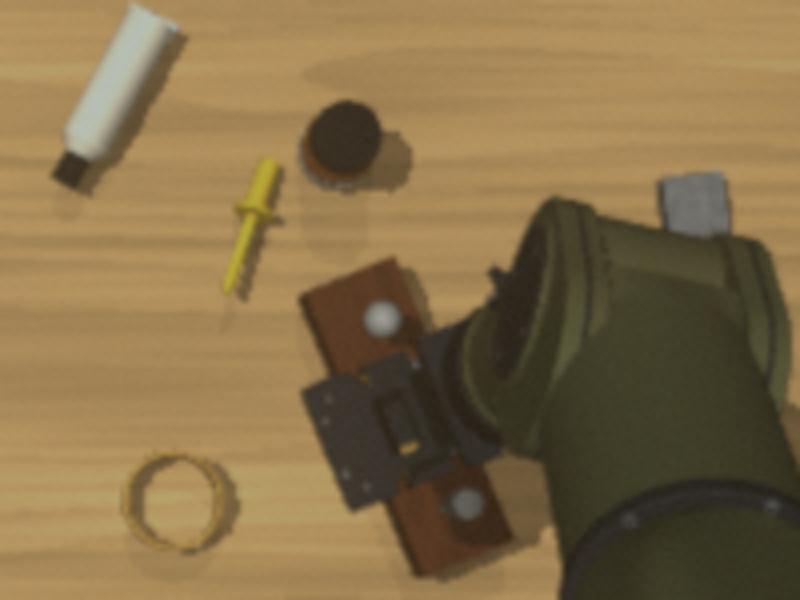

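The yellow rod was over 100 mm from the gripper and 95 mm tall, below the fingertips at 134 mm or higher, so it fell by itself. I'll leave it alone and descend on the pin.

Emit:
{"op": "apply_moves", "data": {
  "dp": [
    [-0.007,-0.006,0.05],
    [-0.007,-0.006,0.12],
    [-0.007,-0.006,0.19],
    [-0.007,-0.006,0.24],
    [-0.007,-0.006,0.266],
    [-0.007,-0.006,0.266],
    [-0.007,-0.006,0.266],
    [-0.007,-0.006,0.266]
  ],
  "yaw": [0,0,0,0,0,0,0,0],
  "jaw": [50,50,50,50,50,50,50,50]
}}

```text
time: 3.78
tcp_pos: [556.9, -246.0, 234.1]
orientation: [-0.0, 0.827, -0.562, 0.001]
force: [0.3, -0.4, -0.7]
width: 49.6
```

```bash
python3 - <<'E'
from h import *
plan([555.7,-247.8,234],-68.1)
s=env.snapshot("side"); save("side2",s,(290,250,390,325),7)
E
```

```text
t 3.78 tcp [ 556.88 -245.98  234.13] jawdir -68.32 tilt z [ 1.6e-03 -7.0e-04 -1.0e+00] F [ 0.31 -0.35 -0.73] w 49.6
dp mm [1.26 1.77 0.13] dp [0.005  0.0071 0.0005] rows 0.05214748114386994
yaw deg -0.22 share -0.0012
```

View pics/side2.png

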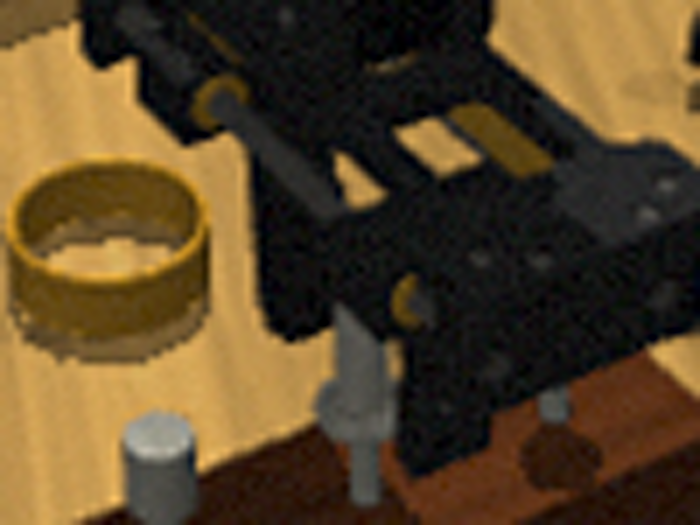

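Emit:
{"op": "apply_moves", "data": {
  "dp": [
    [0.003,0.004,0],
    [0.003,0.004,0],
    [0.003,0.004,0],
    [0.003,0.004,0]
  ],
  "yaw": [0,0,0,0],
  "jaw": [50,50,50,50]
}}

```text
time: 4.17
tcp_pos: [556.0, -246.7, 233.5]
orientation: [-0.0, 0.828, -0.561, 0.0]
force: [0.4, 0.1, 0.4]
width: 50.1
```

```bash
python3 - <<'E'
from h import *
plan([555.7,-247.8,234],-68.1)
E
```

```text
t 4.17 tcp [ 555.96 -246.73  233.5 ] jawdir -68.3 tilt z [ 5.e-04 -2.e-04 -1.e+00] F [0.37 0.11 0.44] w 50.1
dp mm [ 0.89  0.64 -0.5 ] dp [ 0.0036  0.0026 -0.002 ] rows 0.02900056038941536
yaw deg -0.2 share -0.0011
```

Emit:
{"op": "apply_moves", "data": {
  "dp": [
    [0.003,0.002,0],
    [0.003,0.002,0],
    [0.003,0.002,0],
    [0.003,0.002,0],
    [0.003,0.002,0],
    [0.003,0.002,0],
    [0.003,0.002,0]
  ],
  "yaw": [0,0,0,0,0,0,0],
  "jaw": [30,10,10,10,10,10,10]
}}

```text
time: 4.75
tcp_pos: [555.7, -247.5, 233.2]
orientation: [-0.0, 0.828, -0.561, -0.0]
force: [-0.1, 0.6, -0.2]
width: 13.0
```

```bash
python3 - <<'E'
from h import *
plan([555.7,-247.8,300],-68.1)
E
```

```text
t 4.75 tcp [ 555.72 -247.47  233.19] jawdir -68.29 tilt z [-1.e-04  1.e-04 -1.e+00] F [-0.07  0.57 -0.2 ] w 13.0
dp mm [  0.3    0.14 -66.81] dp [ 0.0012  0.0006 -0.2672] rows 1.6020854477573108
yaw deg -0.19 share -0.0011
```

Emit:
{"op": "apply_moves", "data": {
  "dp": [
    [0,0,-0.03],
    [0,0,-0.08],
    [0,0,-0.14],
    [0,0,-0.21],
    [0,0,-0.28],
    [0,0,-0.34],
    [0,0,-0.34],
    [0,0,-0.34]
  ],
  "yaw": [0,0,0,0,0,0,0,0],
  "jaw": [10,10,10,10,10,10,10,10]
}}

```text
time: 5.42
tcp_pos: [555.9, -247.7, 319.6]
orientation: [-0.0, 0.828, -0.561, 0.001]
force: [-0.1, 0.1, -1.7]
width: 12.9
```

```bash
python3 - <<'E'
from h import *
plan([594.2,153.2,318],24.5)
s=env.snapshot("side"); save("side3",s,(260,190,420,310),5)
E
```

```text
t 5.42 tcp [ 555.86 -247.68  319.63] jawdir -68.3 tilt z [ 0.0023 -0.001  -1.    ] F [-0.1   0.14 -1.68] w 12.9
dp mm [-358.3  -183.83    1.31] dp [-1.4332 -0.7353  0.0052] rows 9.657337018315047
yaw deg 87.2 share 0.4844
```

View pics/side3.png

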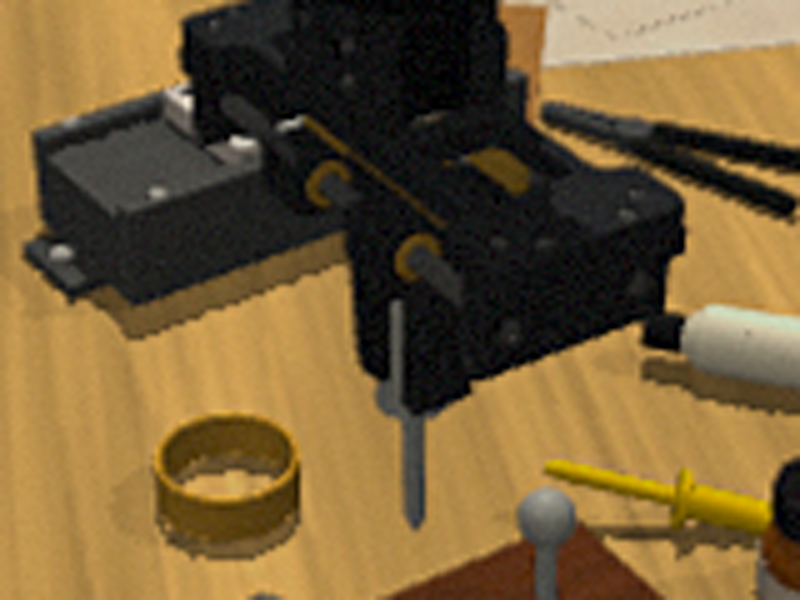

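Emit:
{"op": "apply_moves", "data": {
  "dp": [
    [-0.06,-0.03,0],
    [-0.18,-0.09,0],
    [-0.31,-0.16,0],
    [-0.44,-0.23,0],
    [-0.57,-0.3,0],
    [-0.7,-0.36,0],
    [-0.83,-0.43,0],
    [-0.95,-0.49,0],
    [-0.98,-0.5,0],
    [-0.98,-0.5,0],
    [-0.98,-0.5,0],
    [-0.98,-0.5,0],
    [-0.98,-0.5,0],
    [-0.98,-0.5,0],
    [-0.98,-0.5,0]
  ],
  "yaw": [0.03,0.07,0.11,0.15,0.19,0.23,0.27,0.31,0.34,0.38,0.41,0.45,0.484,0.484,0.484],
  "jaw": [10,10,10,10,10,10,10,10,10,10,10,10,10,10,10]
}}

```text
time: 6.72
tcp_pos: [580.8, 26.5, 317.3]
orientation: [-0.001, -0.215, 0.977, -0.0]
force: [0.2, 0.1, -0.8]
width: 12.9
```

```bash
python3 - <<'E'
from h import *
plan([594.2,153.2,300],24.5)
print(env.sense()["joint_pos"].round(2))
E
```

```text
t 6.72 tcp [580.85  26.53 317.28] jawdir -155.23 tilt z [-2.e-03 -8.e-04 -1.e+00] F [ 0.22  0.08 -0.75] w 12.9
dp mm [-65.24 109.42  17.15] dp [-0.261   0.4377  0.0686] rows 3.082527951565767
yaw deg 0.27 share 0.0015
[-0.33  0.78  0.37  1.8  -0.44  0.65 -2.42]
```

Emit:
{"op": "apply_moves", "data": {
  "dp": [
    [0,0,0],
    [0,0,0],
    [0,0,0],
    [0,0,0],
    [0,0,0],
    [0,0,0],
    [0,0,0],
    [0,0,0],
    [0,0,0],
    [0,0,0],
    [0,0,0],
    [0,0,0],
    [0,0,0],
    [0,0,0],
    [0,0,0],
    [0,0,0],
    [0,0,0],
    [0,0,0],
    [0,0,0],
    [0,0,0]
  ],
  "yaw": [-0.03,-0.065,-0.1,-0.135,-0.17,-0.205,-0.24,-0.275,-0.31,-0.345,-0.38,-0.415,-0.45,-0.485,-0.52,-0.555,-0.59,-0.625,-0.66,-0.695],
  "jaw": [10,10,10,10,10,10,10,10,10,10,10,10,10,10,10,10,10,10,10,10]
}}

```text
time: 8.38
tcp_pos: [581.1, 25.9, 318.0]
orientation: [0.0, 0.966, -0.258, -0.0]
force: [0.6, 0.3, -0.6]
width: 12.9
```

```bash
python3 - <<'E'
from h import *
plan([594.2,153.2,310],24.5)
print(env.sense()["joint_pos"].round(2))
E
```

```text
t 8.38 tcp [581.13  25.94 317.97] jawdir -29.85 tilt z [-1.e-04 -1.e-04 -1.e+00] F [ 0.62  0.31 -0.56] w 12.9
dp mm [ -52.01 -116.89    7.96] dp [-0.208  -0.4675  0.0318] rows 3.0738809272502783
yaw deg -54.35 share -0.3019
[ 0.02  0.75 -0.25  1.78  0.28  0.65 -0.91]
```

Emit:
{"op": "apply_moves", "data": {
  "dp": [
    [-0.04,-0.1,0],
    [-0.1,-0.23,0],
    [-0.16,-0.36,0],
    [-0.208,-0.467,0],
    [-0.208,-0.467,0.03],
    [-0.208,-0.467,0.03],
    [-0.208,-0.467,0.03],
    [-0.208,-0.467,0.03],
    [-0.208,-0.467,0.03],
    [-0.208,-0.467,0.03],
    [-0.208,-0.467,0.03],
    [-0.208,-0.467,0.03]
  ],
  "yaw": [-0.035,-0.07,-0.105,-0.14,-0.175,-0.21,-0.245,-0.28,-0.303,-0.303,-0.303,-0.303],
  "jaw": [10,10,10,10,10,10,10,10,10,10,10,10]
}}

```text
time: 9.38
tcp_pos: [595.3, 153.1, 310.5]
orientation: [0.0, 0.978, 0.209, -0.0]
force: [-0.0, 0.2, -1.2]
width: 13.2
```

```bash
python3 - <<'E'
from h import *
plan([594.2,153.2,300],24.5)
print(env.sense()["joint_pos"].round(2))
for c in("side","top"):
    s=env.snapshot(c); h=proj(s,[594.2,153.2,60]).astype(int); print(c,h)
    save(c+"4",s,(h[0]-60,h[1]-60,h[0]+60,h[1]+30),6)
    if c=="side":
        for n in("pin_tip","pin_collar","cover_hole"): print(n,[(np.round(d["pixel"],1).tolist(),round(d["p"],2)) for d in env.pinpoint(c,n)])
        print("expected tip",proj(s,np.r_[env.sense()["tcp_pos"][:2],env.sense()["tcp_pos"][2]-227.2]), proj(s,[594.2,153.2,60]))
E
```

```text
t 9.38 tcp [595.29 153.07 310.55] jawdir 24.16 tilt z [-1.e-04 -1.e-04 -1.e+00] F [-0.01  0.22 -1.2 ] w 13.2
dp mm [-0.94 -0.57 10.55] dp [-0.0038 -0.0023  0.0422] rows 0.2542642139503466
yaw deg -0.34 share -0.0019
[-0.06  0.83 -0.49  1.67  0.52  0.77 -0.37]
side [326 205]
pin_tip [([368.8, 282.6], 0.72), ([327.2, 198.0], 0.65), ([323.8, 197.3], 0.61)]
pin_collar [([397.1, 290.3], 0.65), ([324.8, 175.1], 0.51)]
cover_hole [([322.3, 207.5], 0.82)]
expected tip [326.29107794 197.41263558] [326.05268087 205.69137083]
top [256 217]
```

View pics/side4.png

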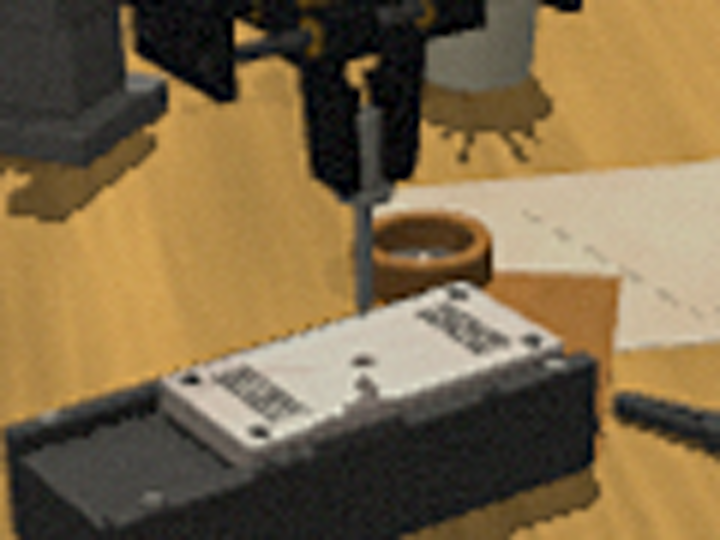

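View pics/top4.png

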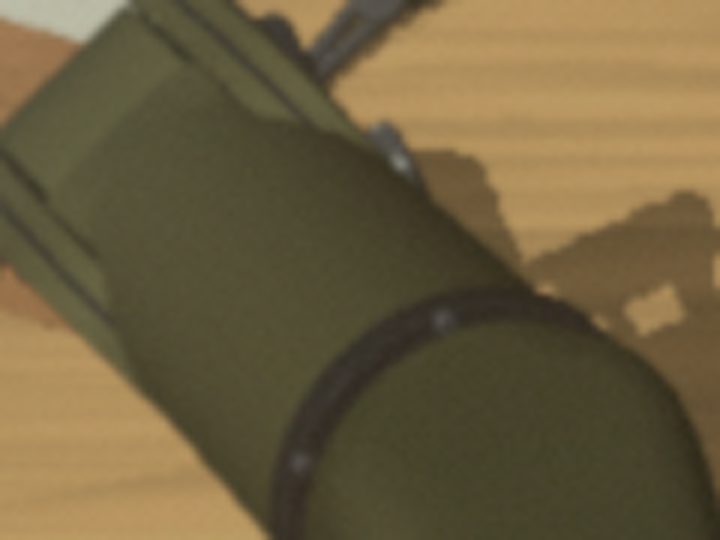

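Emit:
{"op": "apply_moves", "data": {
  "dp": [
    [-0.003,-0.002,0.03],
    [-0.003,-0.002,0.06],
    [-0.003,-0.002,0.085],
    [-0.003,-0.002,0.095],
    [-0.003,-0.002,0.105],
    [-0.003,-0.002,0.112],
    [-0.003,-0.002,0.112],
    [-0.003,-0.002,0.112]
  ],
  "yaw": [0,0,0,0,0,0,0,0],
  "jaw": [10,10,10,10,10,10,10,10]
}}

```text
time: 10.3
tcp_pos: [594.4, 153.5, 282.8]
orientation: [-0.0, 0.978, 0.21, 0.0]
force: [0.4, 0.5, -1.4]
width: 13.2
```

```bash
python3 - <<'E'
from h import *
plan([594.2,153.2,273.2],24.5)
s=env.snapshot("side");h=(326,205)
save("side5",s,(h[0]-50,h[1]-40,h[0]+50,h[1]+35),7)
E
```

```text
t 10.3 tcp [594.45 153.52 282.75] jawdir 24.22 tilt z [ 1.e-04  1.e-04 -1.e+00] F [ 0.39  0.51 -1.41] w 13.2
dp mm [-0.36  0.19  9.55] dp [-0.0014  0.0008  0.0382] rows 0.2292595138589395
yaw deg -0.28 share -0.0015
```

View pics/side5.png

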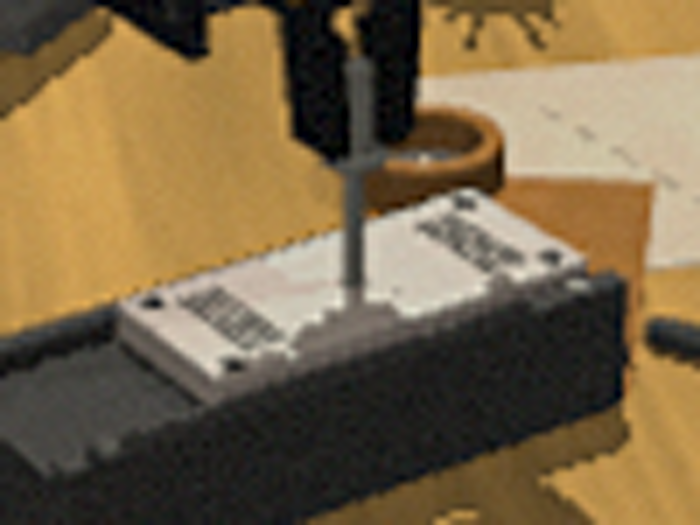

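Force is near zero with the tip below the cover's top face, so it is in the hole. Lowering on to find the lower face.

Emit:
{"op": "apply_moves", "data": {
  "dp": [
    [0,0,0.01],
    [0,0,0.02],
    [0,0,0.028],
    [0,0,0.028],
    [0,0,0.028]
  ],
  "yaw": [0,0,0,0,0],
  "jaw": [10,10,10,10,10]
}}

```text
time: 10.77
tcp_pos: [594.4, 153.6, 275.6]
orientation: [-0.0, 0.978, 0.21, -0.0]
force: [1.5, 0.7, -0.6]
width: 12.9
```

Emit:
{"op": "apply_moves", "data": {
  "dp": [
    [0,0,0.004],
    [0,0,0.008],
    [0,0,0.008],
    [0,0,0.008]
  ],
  "yaw": [0,0,0,0],
  "jaw": [10,10,10,10]
}}

```text
time: 11.1
tcp_pos: [594.4, 153.6, 273.7]
orientation: [-0.0, 0.978, 0.21, 0.0]
force: [0.6, 1.0, -1.9]
width: 12.7
```

Emit:
{"op": "apply_moves", "data": {
  "dp": [
    [0,0,0.003],
    [0,0,0.005],
    [0,0,0.005],
    [0,0,0.005]
  ],
  "yaw": [0,0,0,0],
  "jaw": [10,10,10,10]
}}

```text
time: 11.43
tcp_pos: [594.5, 153.6, 272.9]
orientation: [-0.0, 0.978, 0.21, 0.0]
force: [0.5, 0.2, 3.0]
width: 12.7
```

Emit:
{"op": "apply_moves", "data": {
  "dp": [
    [-0.006,0,0],
    [-0.014,0,0],
    [-0.024,0,0],
    [-0.034,0,0],
    [-0.044,0,0],
    [-0.05,0,0],
    [-0.05,0,0],
    [-0.05,0,0]
  ],
  "yaw": [0,0,0,0,0,0,0,0],
  "jaw": [10,10,10,10,10,10,10,10]
}}

```text
time: 12.1
tcp_pos: [583.2, 148.5, 272.8]
orientation: [-0.0, 0.978, 0.21, 0.001]
force: [4.1, 2.5, 3.5]
width: 12.8
```

```bash
python3 - <<'E'
from h import *
plan([594.2,153.2,273.2],24.5)
s=env.snapshot("side");h=(326,205)
save("side6",s,(h[0]-50,h[1]-40,h[0]+50,h[1]+35),7)
E
```

```text
t 12.1 tcp [583.23 148.47 272.84] jawdir 24.22 tilt z [ 1.e-03  3.e-04 -1.e+00] F [4.07 2.53 3.55] w 12.8
dp mm [11.95  0.18 -0.34] dp [ 0.0478  0.0007 -0.0014] rows 0.2866643171086162
yaw deg -0.28 share -0.0015
```

View pics/side6.png

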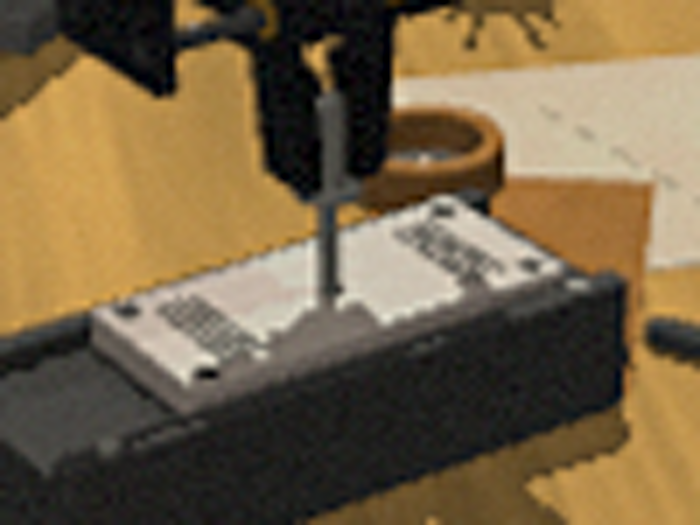

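The cover follows the pin with about 4.5 N of drag. Now small feeling steps.

Emit:
{"op": "apply_moves", "data": {
  "dp": [
    [-0.004,0,0.002],
    [-0.008,0,0.002],
    [-0.008,0,0.002]
  ],
  "yaw": [0,0,0],
  "jaw": [10,10,10]
}}

```text
time: 12.4
tcp_pos: [582.0, 148.0, 272.7]
orientation: [-0.0, 0.978, 0.21, 0.002]
force: [5.1, 2.8, 5.8]
width: 13.0
```

Emit:
{"op": "apply_moves", "data": {
  "dp": [
    [-0.004,0,0],
    [-0.008,0,0],
    [-0.008,0,0]
  ],
  "yaw": [0,0,0],
  "jaw": [10,10,10]
}}

```text
time: 12.65
tcp_pos: [580.4, 147.2, 272.7]
orientation: [-0.0, 0.978, 0.21, 0.002]
force: [6.6, 2.8, 5.1]
width: 13.3
```

Emit:
{"op": "apply_moves", "data": {
  "dp": [
    [-0.004,0,0],
    [-0.008,0,0],
    [-0.008,0,0]
  ],
  "yaw": [0,0,0],
  "jaw": [10,10,10]
}}

```text
time: 12.9
tcp_pos: [578.5, 146.4, 272.7]
orientation: [-0.001, 0.978, 0.21, 0.002]
force: [4.9, 1.9, 4.5]
width: 12.6
```

Emit:
{"op": "apply_moves", "data": {
  "dp": [
    [-0.004,0,0],
    [-0.008,0,0],
    [-0.008,0,0]
  ],
  "yaw": [0,0,0],
  "jaw": [10,10,10]
}}

```text
time: 13.15
tcp_pos: [576.7, 145.6, 272.7]
orientation: [-0.001, 0.978, 0.21, 0.002]
force: [5.0, 1.8, 4.6]
width: 12.6
```

Emit:
{"op": "apply_moves", "data": {
  "dp": [
    [-0.004,0,0],
    [-0.008,0,0],
    [-0.008,0,0]
  ],
  "yaw": [0,0,0],
  "jaw": [10,10,10]
}}

```text
time: 13.4
tcp_pos: [574.9, 144.8, 272.7]
orientation: [-0.001, 0.978, 0.21, 0.002]
force: [5.2, 2.0, 4.9]
width: 13.1
```

Emit:
{"op": "apply_moves", "data": {
  "dp": [
    [-0.004,0,0],
    [-0.008,0,0],
    [-0.008,0,0]
  ],
  "yaw": [0,0,0],
  "jaw": [10,10,10]
}}

```text
time: 13.65
tcp_pos: [573.1, 144.0, 272.7]
orientation: [-0.001, 0.978, 0.21, 0.002]
force: [5.2, 3.2, 4.5]
width: 13.1
```

Emit:
{"op": "apply_moves", "data": {
  "dp": [
    [-0.004,0,0],
    [-0.008,0,0],
    [-0.008,0,0]
  ],
  "yaw": [0,0,0],
  "jaw": [10,10,10]
}}

```text
time: 13.9
tcp_pos: [571.3, 143.2, 272.7]
orientation: [-0.001, 0.978, 0.21, 0.002]
force: [5.8, 2.1, 5.7]
width: 12.9
```

Emit:
{"op": "apply_moves", "data": {
  "dp": [
    [-0.004,0,0],
    [-0.008,0,0],
    [-0.008,0,0]
  ],
  "yaw": [0,0,0],
  "jaw": [10,10,10]
}}

```text
time: 14.15
tcp_pos: [569.4, 142.4, 272.7]
orientation: [-0.001, 0.978, 0.21, 0.002]
force: [5.4, 2.2, 5.6]
width: 12.7
```

Emit:
{"op": "apply_moves", "data": {
  "dp": [
    [-0.004,0,0],
    [-0.008,0,0],
    [-0.008,0,0]
  ],
  "yaw": [0,0,0],
  "jaw": [10,10,10]
}}

```text
time: 14.4
tcp_pos: [567.6, 141.5, 272.7]
orientation: [-0.001, 0.978, 0.21, 0.002]
force: [4.9, 2.7, 4.3]
width: 12.8
```

Emit:
{"op": "apply_moves", "data": {
  "dp": [
    [-0.004,0,0],
    [-0.008,0,0],
    [-0.008,0,0]
  ],
  "yaw": [0,0,0],
  "jaw": [10,10,10]
}}

```text
time: 14.65
tcp_pos: [565.8, 140.7, 272.7]
orientation: [-0.001, 0.978, 0.21, 0.002]
force: [5.8, 2.5, 4.6]
width: 12.9
```

Emit:
{"op": "apply_moves", "data": {
  "dp": [
    [-0.004,0,0],
    [-0.008,0,0],
    [-0.008,0,0]
  ],
  "yaw": [0,0,0],
  "jaw": [10,10,10]
}}

```text
time: 14.9
tcp_pos: [563.7, 139.8, 272.5]
orientation: [-0.0, 0.978, 0.21, 0.001]
force: [4.4, 1.3, 3.0]
width: 12.9
```

A slight drop in height and force here, so I'll check the next step.

Emit:
{"op": "apply_moves", "data": {
  "dp": [
    [-0.004,0,0],
    [-0.004,0,0],
    [-0.004,0,0]
  ],
  "yaw": [0,0,0],
  "jaw": [10,10,10]
}}

```text
time: 15.15
tcp_pos: [562.6, 139.4, 272.3]
orientation: [-0.0, 0.978, 0.21, 0.001]
force: [4.3, 3.2, 2.6]
width: 13.1
```

Emit:
{"op": "apply_moves", "data": {
  "dp": [
    [-0.004,0,0],
    [-0.004,0,0],
    [-0.004,0,0]
  ],
  "yaw": [0,0,0],
  "jaw": [10,10,10]
}}

```text
time: 15.4
tcp_pos: [561.7, 138.9, 272.3]
orientation: [-0.0, 0.978, 0.21, 0.001]
force: [4.2, 2.2, 3.1]
width: 12.9
```

Emit:
{"op": "apply_moves", "data": {
  "dp": [
    [0,0,0.004],
    [0,0,0.004],
    [0,0,0.004]
  ],
  "yaw": [0,0,0],
  "jaw": [10,10,10]
}}

```text
time: 15.65
tcp_pos: [561.6, 138.9, 271.2]
orientation: [-0.0, 0.978, 0.21, 0.001]
force: [4.2, 2.6, 2.4]
width: 13.1
```

```bash
python3 -c "
from h import *
plan([594.2,153.2,273.2],24.5);print(env.sense()['wrist_torque'])"
```

```text
t 15.65 tcp [561.6  138.94 271.17] jawdir 24.23 tilt z [ 0.0015  0.0011 -1.    ] F [4.15 2.59 2.4 ] w 13.1
dp mm [35.58  0.38 -1.97] dp [ 0.1423  0.0015 -0.0079] rows 0.8546695341172977
yaw deg -0.27 share -0.0015
[ 0.7024412  -1.33529448  0.00229382]
```

It went down 1 mm with no rise in force, so the tip has found the lower hole. Pressing on gently.

Emit:
{"op": "apply_moves", "data": {
  "dp": [
    [0,0,0.004],
    [0,0,0.008],
    [0,0,0.008]
  ],
  "yaw": [0,0,0],
  "jaw": [10,10,10]
}}

```text
time: 15.9
tcp_pos: [561.6, 139.0, 269.1]
orientation: [-0.0, 0.978, 0.21, 0.001]
force: [4.0, 1.8, 1.6]
width: 13.0
```

Emit:
{"op": "apply_moves", "data": {
  "dp": [
    [0,0,0.004],
    [0,0,0.008],
    [0,0,0.008]
  ],
  "yaw": [0,0,0],
  "jaw": [10,10,10]
}}

```text
time: 16.15
tcp_pos: [561.5, 139.0, 267.1]
orientation: [-0.0, 0.978, 0.21, 0.001]
force: [3.9, 2.0, 2.3]
width: 13.0
```

Emit:
{"op": "apply_moves", "data": {
  "dp": [
    [0,0,0.008],
    [0,0,0.016],
    [0,0,0.024],
    [0,0,0.032],
    [0,0,0.032]
  ],
  "yaw": [0,0,0,0,0],
  "jaw": [10,10,10,10,10]
}}

```text
time: 16.57
tcp_pos: [561.4, 139.0, 258.8]
orientation: [-0.0, 0.978, 0.21, 0.0]
force: [4.5, 2.2, 2.1]
width: 12.9
```

Emit:
{"op": "apply_moves", "data": {
  "dp": [
    [0,0,0.01],
    [0,0,0.02],
    [0,0,0.03],
    [0,0,0.04],
    [0,0,0.04]
  ],
  "yaw": [0,0,0,0,0],
  "jaw": [10,10,10,10,10]
}}

```text
time: 16.98
tcp_pos: [561.2, 139.0, 248.5]
orientation: [-0.0, 0.978, 0.21, 0.0]
force: [4.4, 3.0, 0.2]
width: 12.9
```

Emit:
{"op": "apply_moves", "data": {
  "dp": [
    [0,0,0.01],
    [0,0,0.02],
    [0,0,0.03],
    [0,0,0.04],
    [0,0,0.05],
    [0,0,0.056],
    [0,0,0.056]
  ],
  "yaw": [0,0,0,0,0,0,0],
  "jaw": [10,10,10,10,10,10,10]
}}

```text
time: 17.57
tcp_pos: [561.2, 139.3, 234.7]
orientation: [-0.001, 0.978, 0.21, 0.0]
force: [5.0, 4.5, 0.4]
width: 13.0
```

Emit:
{"op": "apply_moves", "data": {
  "dp": [
    [0,0,0.004],
    [0,0,0.008],
    [0,0,0.008]
  ],
  "yaw": [0,0,0],
  "jaw": [10,10,10]
}}

```text
time: 17.82
tcp_pos: [561.3, 139.3, 232.8]
orientation: [-0.001, 0.978, 0.21, 0.001]
force: [4.5, 3.9, 1.4]
width: 13.0
```

Emit:
{"op": "apply_moves", "data": {
  "dp": [
    [0,0,0.002],
    [0,0,0.004],
    [0,0,0.004]
  ],
  "yaw": [0,0,0],
  "jaw": [10,10,10]
}}

```text
time: 18.07
tcp_pos: [561.2, 139.4, 232.4]
orientation: [-0.001, 0.978, 0.21, 0.001]
force: [2.9, 3.0, 7.5]
width: 13.1
```

Emit:
{"op": "apply_moves", "data": {
  "dp": [
    [0,0,0.002],
    [0,0,0.004],
    [0,0,0.004]
  ],
  "yaw": [0,0,0],
  "jaw": [10,10,10]
}}

```text
time: 18.32
tcp_pos: [561.2, 139.5, 232.2]
orientation: [-0.001, 0.978, 0.21, 0.001]
force: [2.3, 2.5, 13.4]
width: 12.9
```

```bash
python3 - <<'E'
from h import *
plan([594.2,153.2,273.2],24.5)
s=env.snapshot("side");h=(310,205)
save("side7",s,(h[0]-50,h[1]-40,h[0]+50,h[1]+35),7)
E
```

```text
t 18.32 tcp [561.16 139.55 232.24] jawdir 24.26 tilt z [ 0.0015  0.0014 -1.    ] F [ 2.33  2.5  13.38] w 12.9
dp mm [ 35.81   1.1  -40.9 ] dp [ 0.1432  0.0044 -0.1636] rows 1.303830620941399
yaw deg -0.24 share -0.0013
```

View pics/side7.png

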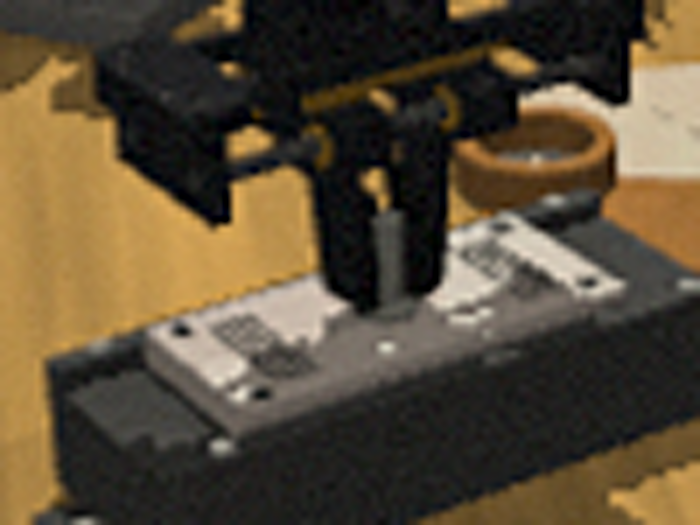

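The collar is seated: contact is stiff (13 N) at z 232.2, where I predicted it, and the picture shows the collar on the cover. Releasing and rising.

Emit:
{"op": "apply_moves", "data": {
  "dp": [
    [0,0,-0.004],
    [0,0,-0.004],
    [0,0,-0.004],
    [0,0,-0.004],
    [0,0,-0.004],
    [0,0,-0.004]
  ],
  "yaw": [0,0,0,0,0,0],
  "jaw": [14,30,40,40,40,40]
}}

```text
time: 18.87
tcp_pos: [560.4, 137.8, 231.2]
orientation: [0.001, 0.978, 0.21, -0.001]
force: [0.3, -0.4, 0.7]
width: 40.2
```

Emit:
{"op": "apply_moves", "data": {
  "dp": [
    [0,0,-0.03],
    [0,0,-0.08],
    [0,0,-0.15],
    [0,0,-0.25],
    [0,0,-0.37],
    [0,0,-0.5],
    [0,0,-0.5],
    [0,0,-0.5]
  ],
  "yaw": [0,0,0,0,0,0,0,0],
  "jaw": [40,40,40,40,40,40,40,40]
}}

```text
time: 19.53
tcp_pos: [561.5, 138.8, 359.9]
orientation: [-0.0, 0.978, 0.21, 0.003]
force: [-1.1, -0.4, -0.2]
width: 39.9
```

```bash
python3 - <<'E'
from h import *
plan([561,139,357])
s=env.snapshot("side");h=(310,205)
save("side8",s,(h[0]-50,h[1]-40,h[0]+50,h[1]+35),7);save("side8full",s)
for n in("pin_collar","cover_hole"): print(n,[(np.round(d["pixel"],1).tolist(),round(d["p"],2)) for d in env.pinpoint("side",n)])
print("collar under expected",proj(s,[561,139,61.8]),"top",proj(s,[561,139,99.8]))
c=proj(s,[561,139,99.8]).round().astype(int)
for dy in range(-2,16,2): print(dy,atrange(s,(c[0],c[1]+dy)).round(1))
E
```

```text
t 19.53 tcp [561.53 138.75 359.9 ] jawdir 24.21 tilt z [ 0.0049  0.0015 -1.    ] F [-1.09 -0.36 -0.15] w 39.9
dp mm [-0.4  -0.44  2.89] dp [-0.0016 -0.0018  0.0116] rows 0.07083331060015703
pin_collar [([393.5, 292.9], 0.66), ([317.4, 208.5], 0.41)]
cover_hole [([314.9, 210.2], 0.77)]
collar under expected [314.04849496 208.80247743] top [313.55696354 195.31988124]
-2 [589.4 355.5   0.6]
0 [562.  137.6 101.3]
2 [561.5 135.5  96.8]
4 [560.9 131.9  93.1]
6 [561.  134.3  86.3]
8 [560.8 134.   80.9]
10 [561.  137.4  73.5]
12 [561.  138.7  67.1]
14 [559.8 130.2  66. ]
```

View pics/side8.png

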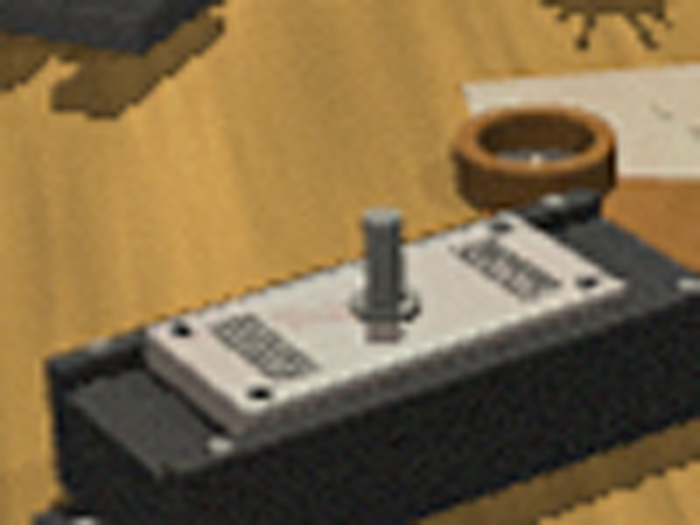

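View pics/side8full.png

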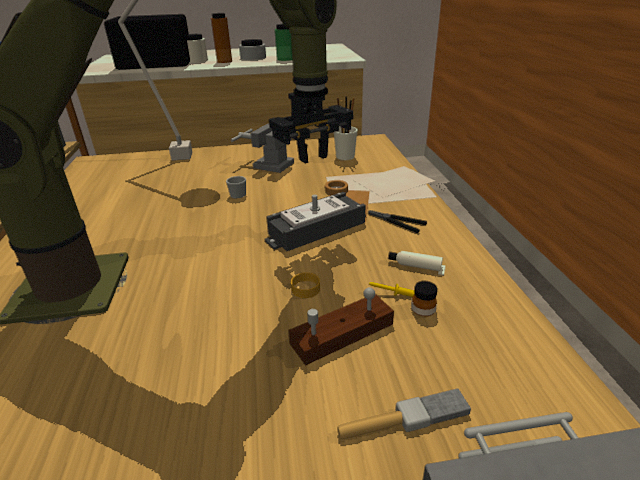

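The picture shows the pin upright with its collar flat on the cover (px 314,208). The top reads about 100 mm, against 98 plus the side camera's 1.8 mm bias. The punch and burnisher are still in the stand, and the gripper is clear. Handing in.

```bash
python3 -c "
from h import *
print(env.finish_job())"
```

```text
the job is handed in; nothing more can be done
None
```

The pin is fully home through the cover and the lower mould half. I released it and handed the job in at about 20 s, under the 64 s limit.

**What I did:** I took the collared steel pin from the stand's middle socket and lowered it through the cover's hole onto the lower face. With it I dragged the cover about 36 mm towards bed −x under 4–6 N of downward contact. The tip dropped into the lower hole at roughly bed x = −6 mm. I then pushed the pin down until the collar stopped it at the height I had predicted, with 13 N on it.

**Last checks:**
- The last side picture shows the pin upright with its collar flat on the cover and the cover still in the bed. The knob top measured about 100 mm, against the expected 98 mm plus that camera's 1.8 mm bias.
- The punch and the burnisher are still in their sockets, and the gripper is about 100 mm clear of the pin.
- The last top picture was blocked by the arm, so only the side camera confirms the end state.

**One thing that changed:** the yellow look-alike stood on its tip at the start and had toppled by 3 s. It now lies by the jar. The gripper was over 100 mm from it and above it, and I saw no contact force, so I believe it fell by itself. I did not touch it.

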